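# Run a flywheel free and park it on its index notch

## Task

Flick the flywheel of the encoder stand into a free anticlockwise spin (seen from above) by its upright peg and let its index notch run past the pawl at least twice with nothing touching it. Before it runs down, and without catching the peg again, brake it with a fingertip on the disc, keeping the finger there until the wheel stands with the notch under the pawl; then take the finger off and press the raised pawl fully down into the notch to park it. Work with the fingertips only: grip nothing, and leave the things lying around where they are.

Things in the scene. Friction and masses are not known exactly. Their poses are not given: they have to be found in the camera images.
- stand: Encoder stand, fixed to the bench: round grey base 120 mm across, thick bearing column, horizontal flywheel on top, pawl on a post behind it. Origin: on the wheel's axis at bench level; z up, x from the axis to the pawl, within 25 degrees of world x. A grey box 164 mm tall begins 60 to 80 mm left of the axis (where x > 0.46), a panel 490 mm tall 143 to 161 mm right of it; the near side is open.
- wheel (a joint): Angle of the flywheel about its vertical axis, rad; grows anticlockwise seen from above and keeps counting over full turns. At 0 and every multiple of 2 pi the notch is exactly under the pawl; it starts between 1.2 and 2.8. The wheel coasts freely: it loses its speed by bearing drag (about 0.2 to 0.4 rad/s each second) and stays where it is stopped, but may creep a few degrees as a finger that still pushes sideways lets go.
- disc: The flywheel's disc, 144 mm across, steel rim with an engraved scale, rim top 200 mm above the bench. Rim 14 mm wide (58 to 72 mm from the axis). The flat web inside it is 3 mm lower (197 mm above the bench); a hub of 12 mm radius in the middle stands to 203 mm. The flat web between hub and peg is the place to brake: the peg sweeps 57 to 70 mm from the axis. Origin: on the axis, 185 mm above the bench; x points to the notch and turns with the wheel.
- notch (a point): Middle of the index notch, a V-shaped gap through the rim, 20 mm wide at the top and 8 mm at the bottom; the point lies 65 mm from the axis at the height of the rim's top.
- index (a point): The fixed point, 65 mm from the axis toward the pawl and at the height of the rim's top, where the notch must stand to take the pawl's tooth. The tooth is 11 mm wide and round, and draws the wheel true if the notch is within about 6 mm.
- peg: Black spinner peg standing upright on the rim, 13 mm across and 16 mm tall, 63 mm from the axis and 60 degrees anticlockwise of the notch; it turns with the wheel. Origin: middle of its foot, 200 mm above the bench.
- pawl (a joint): Pawl hinge, rad: near 0 raised, 0.8 fully down in the notch (about 0.5 when its tooth only rests on the rim). It stays where it is left and takes 1 to 3 N at its end to move. Pivot 108 mm from the wheel's axis, 207 mm above the bench.
- pawl_pad (a point): Top of the small ribbed thumb pad (20 x 18 mm) at the free end of the steel pawl, 47 mm from the pivot. Raised, it is about 248 mm above the bench and 82 mm from the wheel's axis; fully down, 217 mm above the bench and 61 mm from the axis. The clevis behind it is 211 mm high. Pressing straight down anywhere on the bar or pad lowers the pawl.
- jar: Bystander: small jar with a red lid, 43 mm across, 30 mm tall. Origin under its middle.
- driver: Bystander: screwdriver 142 mm long lying on the bench. Origin under its middle.
- fuses: Bystander: small yellow box 30 x 52 x 22 mm. Origin under its middle.
- board: Bystander: green circuit board 40 x 62 x 13 mm. Origin under its middle.
- cutters: Bystander: side cutters 125 mm long lying on the bench. Origin under the middle.
- tape: Bystander: roll of tape 62 mm across, 18 mm tall, lying flat. Origin under its middle.
- notes: Bystander: pad of notes 38 x 50 x 9 mm. Origin under its middle.

How it is judged:
By the outcome, as a careful person would: the job done as asked, in the order asked, and still so for the second after the job is handed in, with the robot touching nothing.
It also fails if it takes over 64 s, if anything falls off the work surface, if the arm or the gripper's body presses on something with over 40 N, if the wrist force passes 120 N, or if a joint passes its speed limit or range.

## Robot

A 6-joint arm with a two-finger parallel gripper is mounted at the origin on a cart in front of the work surface, level with it; the furniture and walls round the work are solid. World frame = base frame: x ahead of the robot, y to its left, z up, the work surface at z = 0. Lengths are in m, angles in rad, forces in N, time in s.
With the tool pointing down it reaches from about 0.375 to 0.9 m from the base axis. Payload 3.1 kg.
Tool frame: the origin (TCP) lies at the very end of the fingers, on their centre line; the grasp point (between the pads) lies 19 mm behind it; z points along the fingers, y is the line along which they close (so a half turn about z gives the same grasp; the last joint's range is limited). The gripper opens to 87 mm and grips with 3 to 60 N. Pads are 19 mm wide; open, the fingers measure 117 mm over their backs; the gripper's body (75 mm by 190 mm) begins 51 mm behind the grasp point.
Start: joints at [1.052, 0.527, 1.433, -0, 1.181, -0.178], TCP at [0.208, 0.589, 0.223] pointing down, gripper open.
Joint ranges: [-3.08, 3.08], [-0.75, 2.2], [0.22, 2.44], [-1.43, 4.57], [0, 2.65], [-2.85, 2.85]. Speed limits (rad/s): [2.79, 2.79, 3.14, 3.14, 3.14, 3.14].

## Interface

Orientations are given as a unit quaternion [x, y, z, w].
In Python, from rig import status, viewer, robot gives the robot as it stands.
- The arm moves only by the tool arm_command, never from a script. Its arguments are lists of equal length, an entry for each row: "delta_rot": the turn, a rotation vector about the tool's x, y, z in degrees, a list of three; "delta_pos": the shift along the tool's x, y, z in m, a list of three; "gripper": the closure, from -1 (fully open) to 1 (shut). In form: {"delta_rot": [[rx, ry, rz], ...], "delta_pos": [[dx, dy, dz], ...], "gripper": [gripper, ...]}. A call has 1 to 12 rows; each row is the pose to reach, as a shift and turn from the pose commanded when the call began, along the tool's axes at that moment; what a row does not reach only later rows make up. A row lasts 1/12 s, in which the tool goes at most 41.7 mm and 7.16 degrees, less where a joint would pass 70% of its speed; a pose out of reach is approached as far as the arm can. A call with a gripper value outside its range is refused whole. The fingers move at their own pace and stop on an object; "grip_force" is the grip in N (left out, the last holds). Time passes only in rows, so rows that repeat a pose let the fingers close. It gives the time, the measured TCP pose, the force, the opening and the grip force at its end, in the units of the state.
- status.get_obs(): the state, without advancing time (a new reading comes with each control period).
- viewer.camera(name): name is "scene" or "top" or "wrist"; returns a dict with "pixels" (420x560x3 uint8, blue, green, red), "fx", "fy", "cx", "cy" (pixels), "pose" (4x4, takes a point from camera to world coordinates); the wrist camera has in their place "mount" (4x4, takes a point from camera to tool coordinates, whose origin is the TCP and whose axes are the flange's). Camera axes: x right, y down, z forward; pixel columns grow to the right and rows downward; lengths in m; the calibration is good to about 2 mm. A picture is of the moment at which its call begins: read the wrist's pose just before it. There is no depth.
- robot.hand_in(): hands the job in; it is judged then, once.
The state is a dict: "time": time; "q": joint angles; "joint_velocities": joint speeds; "joint_torque": joint torques, N m; "position": TCP position; "tool_rot": TCP orientation; "ft_force": force on the tool from outside, world axes, zero at the start; "moment": the same for the moment, N m; "grip_width": finger opening in m; "grip_force": force on a finger pad.
Only numpy, scipy, OpenCV 4.12 (cv2) and the standard library are available. Lean on these libraries where they do the work, as an engineer would, in place of code of your own. Each camera call takes 0.05 s, during which the arm holds its last target. There are 200 camera calls.

## Working session

There is one attempt and no reset: what is moved stays moved. The work goes in short steps, Python scripts to look and compute and a tool call to move; the robot and the scene stay as the last step left them, time stands still between calls to the robot, and variables do not carry over. Pictures are saved under pics/ and viewed, at most 10 in all, crops included, and the job is handed in when it is done.

Besides the shell and the picture viewer there is one more tool, called after "Request:" as name(argument=value, ...), one argument or row to a line, values as JSON. arm_command: Moves the arm, as the interface text tells. Its arguments: {"type":"object","properties":{"delta_rot":{"type":"array","items":{"type":"array","items":{"type":"number"}}},"delta_pos":{"type":"array","items":{"type":"array","items":{"type":"number"}}},"gripper":{"type":"array","items":{"type":"number"}},"grip_force":{"type":"number"}},"required":["delta_rot","delta_pos","gripper"]}

```bash
mkdir -p pics; python3 - <<'E'
from rig import status, viewer
import cv2,numpy as np
o=status.get_obs(); print({k:np.round(v,3).tolist() for k,v in o.items()})
for n in ("scene","top"):
    c=viewer.camera(n); cv2.imwrite(f"pics/{n}0.png",c["pixels"])
    print(n,c["fx"],c["fy"],c["cx"],c["cy"],np.round(c["pose"],4).tolist())
E
```

```text
{'time': 0.0, 'q': [1.052, 0.528, 1.434, 0.0, 1.181, -0.178], 'joint_velocities': [0.0, -0.0, -0.003, -0.001, 0.002, 0.0], 'joint_torque': [0.0, -44.004, -17.659, 0.063, 0.058, -0.0], 'position': [0.208, 0.589, 0.222], 'tool_rot': [0.169, 0.986, -0.001, -0.0], 'ft_force': [-0.254, -0.645, -0.178], 'moment': [-0.028, 0.003, 0.024], 'grip_force': 0.0, 'grip_width': 0.087}
scene 506.4558277560809 506.4558277560809 274.4469772395295 210.6380582998478 [[-0.582, -0.4356, 0.6867, -0.1969], [-0.8132, 0.3104, -0.4923, 0.9119], [0.0012, -0.8449, -0.5349, 0.7362], [0.0, 0.0, 0.0, 1.0]]
top 546.5950861829583 546.5950861829583 267.05970156320427 205.3264409379529 [[0.0222, -0.9899, 0.1402, 0.3579], [-0.9997, -0.0206, 0.0126, 0.3675], [-0.0096, -0.1405, -0.99, 1.3911], [0.0, 0.0, 0.0, 1.0]]
```

View pics/scene0.png

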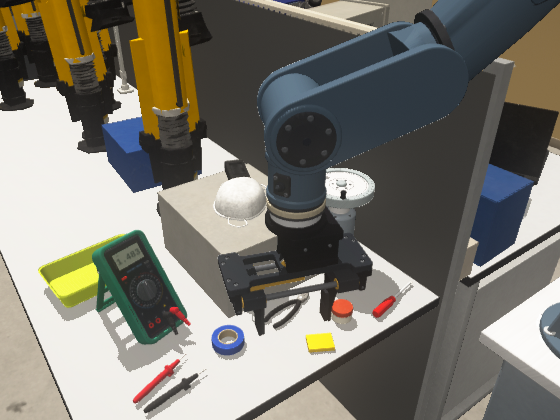

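View pics/top0.png

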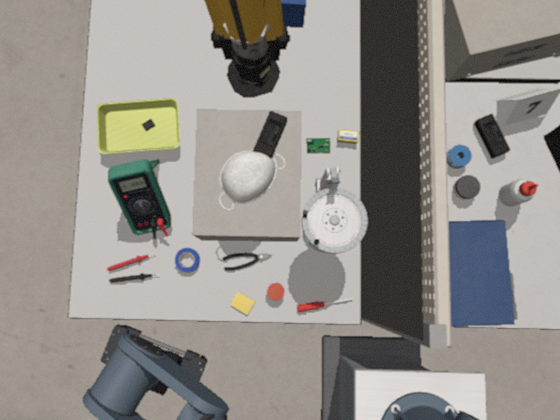

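```bash
cat > h.py <<'E'
from rig import status, viewer
import cv2,numpy as np
K={"top":None}
def ray(c,u,v,z):
    P=np.array(c["pose"]); d=P[:3,:3]@np.array([(u-c["cx"])/c["fx"],(v-c["cy"])/c["fy"],1]); o=P[:3,3]
    return o+d*(z-o[2])/d[2]
def proj(c,p):
    P=np.array(c["pose"]); q=P[:3,:3].T@(np.array(p)-P[:3,3]); return np.array([c["cx"]+c["fx"]*q[0]/q[2],c["cy"]+c["fy"]*q[1]/q[2]])
E
python3 - <<'E'
import cv2
im=cv2.imread('pics/top0.png')[155:265,285:395]
cv2.imwrite('pics/crop1.png',cv2.resize(im,(770,770)[:2] if 0 else (594,594),interpolation=cv2.INTER_CUBIC))
E
```

```text
(no output)
```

View pics/crop1.png

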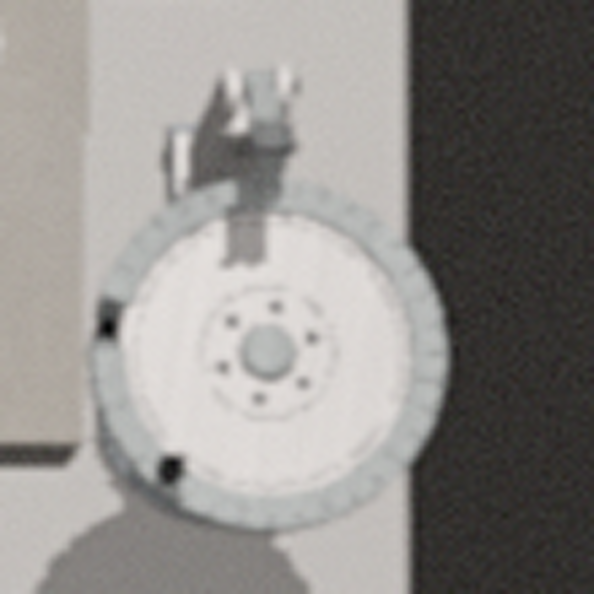

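```bash
python3 - <<'E'
from h import *
c=viewer.camera("top"); 
import pickle; pickle.dump({k:c[k] for k in("fx","fy","cx","cy","pose")},open("top.pkl","wb"))
f=lambda u,v,z: np.round(ray(c,285+u/5.4-.4,155+v/5.4-.4,z),4)
hub=f(270,350,.203);print("hub",hub)
for n,u,v,z in [("L",92,350,.2),("R",450,350,.2),("T",271,182,.2),("B",271,530,.2),("notch",108,320,.2),("pegfoot?",170,468,.21),("pawl pad",273,138,.245),("pivot",265,90,.207),("pivotshadowline",265,70,.207),("boxcorner",78,447,.164),("boxR",85,50,.164),("panel",410,300,.0)]:
    p=f(u,v,z);d=p-hub;print(n,p,np.hypot(*d[:2]).round(4),np.degrees(np.arctan2(d[1],d[0])).round(1))
E
```

```text
hub [0.4981 0.2344 0.203 ]
L [0.497  0.3062 0.2   ] 0.0718 90.9
R [0.5    0.1611 0.2   ] 0.0733 -88.5
T [0.5677 0.2339 0.2   ] 0.0696 -0.4
B [0.4257 0.2333 0.2   ] 0.0724 -179.1
notch [0.5094 0.2998 0.2   ] 0.0664 80.2
pegfoot? [0.449  0.2749 0.21  ] 0.0636 140.5
pawl pad [0.5773 0.2383 0.245 ] 0.0793 2.8
pivot [0.6045 0.2374 0.207 ] 0.1064 1.6
pivotshadowline [0.6128 0.2374 0.207 ] 0.1147 1.5
boxcorner [0.4604 0.3096 0.164 ] 0.0841 116.6
boxR [0.6292 0.309  0.164 ] 0.1508 29.6
panel [0.5474 0.1454 0.    ] 0.1017 -61.0
```

Request:
arm_command(
  delta_rot=[
    [0,0,0],
    [0,0,0],
    [0,0,0],
    [0,0,5],
    [0,0,10],
    [0,0,15],
    [0,0,20],
    [0,0,20],
    [0,0,20],
    [0,0,20],
    [0,0,20],
    [0,0,20],
  ],
  delta_pos=[
    [0,0,-0.04],
    [0,0,-0.08],
    [-0.02,-0.01,-0.11],
    [-0.06,-0.03,-0.12],
    [-0.1,-0.05,-0.12],
    [-0.13,-0.07,-0.12],
    [-0.165,-0.09,-0.12],
    [-0.2,-0.11,-0.12],
    [-0.235,-0.125,-0.12],
    [-0.27,-0.145,-0.12],
    [-0.3,-0.16,-0.12],
    [-0.335,-0.18,-0.12],
  ],
  gripper=[1,1,1,1,1,1,1,1,1,1,1,1],
)

```text
time: 1.15
position: [0.4646, 0.3068, 0.3424]
tool_rot: [0.337, 0.941, 0.0, -0.0]
ft_force: [1.2, -0.2, 0.1]
grip_width: 0.0154
grip_force: 0.0
```

```bash
cat >> h.py <<'E'
from scipy.spatial.transform import Rotation as R
def wrist():
    o=status.get_obs(); c=dict(viewer.camera("wrist")); T=np.eye(4); T[:3,:3]=R.from_quat(o["tool_rot"]).as_matrix(); T[:3,3]=o["position"]
    c["pose"]=T@np.array(c["mount"]); return o,c
E
python3 - <<'E'
from h import *
o,c=wrist(); cv2.imwrite("pics/w1.png",c["pixels"]); print(o["time"],o["position"],o["q"],o["grip_width"],c["fx"],np.round(c["mount"],3).tolist())
import pickle; pickle.dump({k:c[k] for k in("fx","fy","cx","cy","pose")},open("w1.pkl","wb"))
E
```

```text
1.15 [0.46458143 0.30679196 0.34235284] [ 3.82460344e-01  3.15164658e-01  1.44398229e+00  8.07338996e-04
  1.38297487e+00 -4.99999230e-01] 0.015417341907520256 357.6604968087109 [[0.002, -0.961, -0.278, 0.077], [1.0, 0.002, 0.0, -0.0], [0.0, -0.278, 0.961, -0.163], [0.0, 0.0, 0.0, 1.0]]
```

View pics/w1.png

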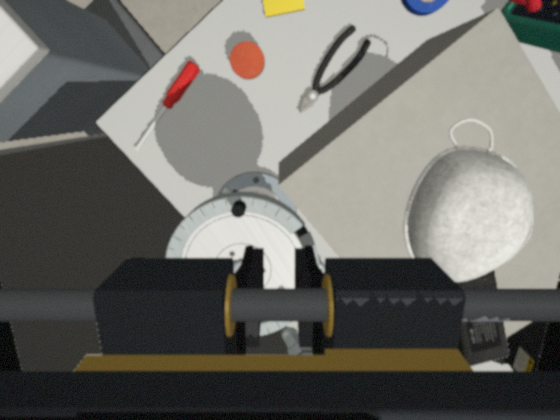

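```bash
python3 - <<'E'
from h import *
import pickle; c=pickle.load(open("w1.pkl","rb"))
for n,u,v,z in [("pegtop",238,209,.216),("pegfoot",239,214,.2),("notch",305,238,.2),("rimtop",240,195,.2),("rimL",166,258,.2),("rimTL",190,213,.2),("rimTR",290,213,.2)]:
    p=ray(c,u,v,z);d=p[:2]-[.4975,.234];print(n,p.round(4),np.hypot(*d).round(4),np.degrees(np.arctan2(d[1],d[0])).round(1))
for z,p in [("hub",(.4975,.234,.203)),("pivot",(.605,.2375,.207))]: print(z,proj(c,p))
E
```

```text
pegtop [0.4478 0.2759 0.216 ] 0.0649 139.9
pegfoot [0.4543 0.2691 0.2   ] 0.0557 140.9
notch [0.5096 0.3005 0.2   ] 0.0676 79.7
rimtop [0.4417 0.2813 0.2   ] 0.0731 139.8
rimL [0.4435 0.1888 0.2   ] 0.0704 -140.1
rimTL [0.4258 0.2359 0.2   ] 0.0717 178.5
rimTR [0.4824 0.3049 0.2   ] 0.0725 102.0
hub [240.80431489 272.37171641]
pivot [315.16459789 349.5199518 ]
```

Request:
arm_command(
  delta_rot=[
    [0,0,0],
    [0,0,0],
    [0,0,0],
    [0,0,0],
    [0,0,0],
    [0,0,0],
    [0,0,0],
    [0,0,0],
  ],
  delta_pos=[
    [-0.014,0.003,0.035],
    [-0.014,0.003,0.07],
    [-0.014,0.003,0.1],
    [-0.014,0.003,0.12],
    [-0.014,0.003,0.13],
    [-0.014,0.003,0.136],
    [-0.014,0.003,0.136],
    [-0.014,0.003,0.136],
  ],
  gripper=[1,1,1,1,1,1,1,1],
)

```text
time: 1.87
position: [0.4775, 0.3018, 0.2075]
tool_rot: [0.338, 0.941, 0.001, 0.001]
ft_force: [-0.3, -0.1, -0.0]
grip_width: 0.0008
grip_force: 0.0
```

Request:
arm_command(
  delta_rot=[
    [0,0,0],
    [0,0,0],
    [0,0,0],
    [0,0,0],
    [0,0,0],
    [0,0,0],
    [0,0,0],
    [0,0,0],
  ],
  delta_pos=[
    [0,-0.008,0],
    [0,-0.03,0],
    [0,-0.054,0],
    [0,-0.056,0],
    [0,-0.054,-0.02],
    [0,-0.05,-0.04],
    [0,-0.05,-0.05],
    [0,-0.05,-0.05],
  ],
  gripper=[1,1,1,1,1,1,1,1],
)

```text
time: 2.53
position: [0.4472, 0.2636, 0.2599]
tool_rot: [0.338, 0.941, 0.002, 0.003]
ft_force: [-0.8, -0.3, -0.5]
grip_width: 0.0005
grip_force: 0.0
```

Request:
arm_command(
  delta_rot=[
    [0,0,0],
    [0,0,0],
    [0,0,0],
    [0,0,0],
    [0,0,0],
    [0,0,0],
  ],
  delta_pos=[
    [-0.03,0.005,0.0],
    [-0.06,0.009,0.01],
    [-0.085,0.009,0.025],
    [-0.093,0.009,0.03],
    [-0.093,0.009,0.03],
    [-0.093,0.009,0.03],
  ],
  gripper=[1,1,1,1,1,1],
)

```text
time: 3.03
position: [0.5215, 0.2104, 0.2257]
tool_rot: [0.338, 0.941, -0.001, -0.001]
ft_force: [0.1, 0.3, 0.7]
grip_width: 0.0006
grip_force: 0.0
```

```bash
python3 - <<'E'
from h import *
import pickle
L=[]
for i in range(4):
    o,c=wrist(); L.append((o["time"],o["position"],c)); cv2.imwrite(f"pics/w2_{i}.png",c["pixels"])
pickle.dump(L,open("w2.pkl","wb")); print([l[0] for l in L],L[0][1],L[-1][1])
print([proj(L[0][2],(.4975+.063*np.cos(a),.234+.063*np.sin(a),.2)).round() for a in np.radians(range(0,360,45))])
cv2.imwrite("pics/w2m.png",cv2.resize(np.hstack([L[0][2]["pixels"],L[3][2]["pixels"]]),(800,300)))
E
```

```text
[3.0333, 3.0833, 3.1333, 3.1833] [0.52146628 0.21044878 0.22565849] [0.52154836 0.21140332 0.22697448]
[array([353., 271.]), array([400., 200.]), array([380., 113.]), array([298.,  65.]), array([206.,  95.]), array([168., 178.]), array([199., 258.]), array([274., 293.])]
```

View pics/w2m.png

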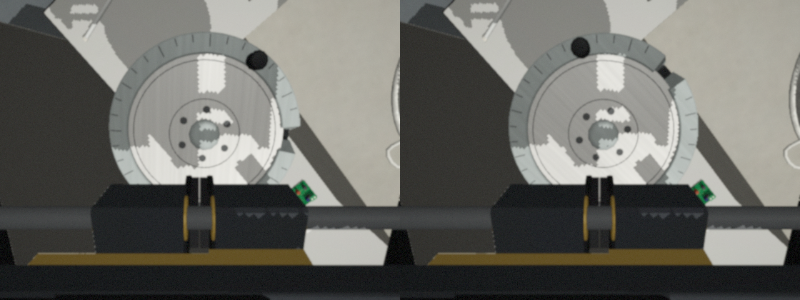

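```bash
cat >> h.py <<'E'
AX=np.array([.4975,.234])
def peg(c):
    g=cv2.cvtColor(c["pixels"],cv2.COLOR_BGR2GRAY); a=np.radians(np.arange(0,360,.5)); S=[]
    for r in (.059,.061,.063,.065,.067):
        uv=np.array([proj(c,(AX[0]+r*np.cos(t),AX[1]+r*np.sin(t),.214)) for t in a]).astype(np.float32)
        s=cv2.remap(g,uv[:,0].reshape(1,-1),uv[:,1].reshape(1,-1),cv2.INTER_LINEAR)[0].astype(float); s[uv[:,1]>243]=255; S.append(s)
    d=np.mean(S,0); k=d<55
    if k.sum()<10: return None,d.min()
    w=(55-d)*k
    return np.degrees(np.angle((w*np.exp(1j*a)).sum()))%360, k.sum()/2
E
python3 - <<'E'
from h import *
import pickle
for t,p,c in pickle.load(open("w2.pkl","rb")): print(t,peg(c))
E
```

```text
3.0333 (np.float64(107.84517872875958), np.float64(10.0))
3.0833 (np.float64(123.322083566072), np.float64(9.0))
3.1333 (np.float64(138.65832544305053), np.float64(9.0))
3.1833 (np.float64(154.08570948089425), np.float64(9.5))
```

Request:
arm_command(
  delta_rot=[
    [0,0,0],
    [0,0,0],
    [0,0,0],
    [0,0,0],
    [0,0,0],
    [0,0,0],
    [0,0,0],
    [0,0,0],
    [0,0,0],
    [0,0,0],
    [0,0,0],
    [0,0,0],
  ],
  delta_pos=[
    [0,0,0.004],
    [0,0,0.008],
    [0,0,0.012],
    [0,0,0.016],
    [0,0,0.02],
    [0,0,0.02],
    [0,0,0.02],
    [0,0,0.02],
    [0,0,0.02],
    [0,0,0.02],
    [0,0,0.02],
    [0,0,0.02],
  ],
  gripper=[1,1,1,1,1,1,1,1,1,1,1,1],
)

```text
time: 4.23
position: [0.5227, 0.2105, 0.2067]
tool_rot: [0.338, 0.941, 0.0, 0.0]
ft_force: [0.3, -0.5, -0.2]
grip_width: 0.0006
grip_force: 0.0
```

Request:
arm_command(
  delta_rot=[
    [0,0,0],
    [0,0,0],
    [0,0,0],
    [0,0,0],
    [0,0,0],
    [0,0,0],
    [0,0,0],
    [0,0,0],
    [0,0,0],
    [0,0,0],
    [0,0,0],
    [0,0,0],
  ],
  delta_pos=[
    [0,0,0],
    [0,0,0],
    [0,0,0],
    [0,0,0],
    [0,0,0],
    [0,0,0],
    [0,0,0],
    [0,0,0],
    [0,0,0],
    [0,0,0],
    [0,0,0],
    [0,0,0],
  ],
  gripper=[1,1,1,1,1,1,1,1,1,1,1,1],
)

```text
time: 5.23
position: [0.5226, 0.2105, 0.2066]
tool_rot: [0.338, 0.941, -0.0, 0.0]
ft_force: [-0.0, 0.1, 0.2]
grip_width: 0.0004
grip_force: 0.0
```

Request:
arm_command(
  delta_rot=[
    [0,0,0],
    [0,0,0],
    [0,0,0],
    [0,0,0],
    [0,0,0],
    [0,0,0],
    [0,0,0],
    [0,0,0],
    [0,0,0],
    [0,0,0],
    [0,0,0],
    [0,0,0],
  ],
  delta_pos=[
    [0,0,0],
    [0,0,0],
    [0,0,0],
    [0,0,0],
    [0,0,0],
    [0,0,0],
    [0,0,0],
    [0,0,0],
    [0,0,0],
    [0,0,0],
    [0,0,0],
    [0,0,0],
  ],
  gripper=[1,1,1,1,1,1,1,1,1,1,1,1],
)

```text
time: 6.23
position: [0.5226, 0.2105, 0.2065]
tool_rot: [0.338, 0.941, -0.0, -0.0]
ft_force: [0.2, -0.7, 0.3]
grip_width: 0.0007
grip_force: 0.0
```

Request:
arm_command(
  delta_rot=[
    [0,0,0],
    [0,0,0],
    [0,0,0],
    [0,0,0],
    [0,0,0],
    [0,0,0],
    [0,0,0],
    [0,0,0],
    [0,0,0],
    [0,0,0],
    [0,0,0],
    [0,0,0],
  ],
  delta_pos=[
    [0,0,0],
    [0,0,0],
    [0,0,0],
    [0,0,0],
    [0,0,0],
    [0,0,0],
    [0,0,0],
    [0,0,0],
    [0,0,0],
    [0,0,0],
    [0,0,0],
    [0,0,0],
  ],
  gripper=[1,1,1,1,1,1,1,1,1,1,1,1],
)

```text
time: 7.23
position: [0.5226, 0.2105, 0.2065]
tool_rot: [0.338, 0.941, -0.0, -0.0]
ft_force: [0.1, 0.7, 1.1]
grip_width: 0.0002
grip_force: 0.0
```

```bash
cat > track.py <<'E'
from h import *
import sys
T=[];A=[]
for i in range(int(sys.argv[1])):
    o,c=wrist(); p=peg(c)[0]; print(round(o["time"],3),p and round(p,1),end=' | ')
    if p: T.append(o["time"]);A.append(p)
print(o["position"],o["ft_force"])
if len(T)>2:
    A=np.unwrap(A,period=360); f=np.polyfit(np.array(T)-T[-1],A,1); print("w",np.radians(f[0]),"t",T[-1],"peg",f[1]%360)
E
python3 track.py 8
```

```text
7.233 181.0 | 7.283 192.6 | 7.333 204.5 | 7.383 216.1 | 7.433 227.8 | 7.483 239.4 | 7.533 None | 7.583 None | [0.52254388 0.21054456 0.20653667] [-0.03578277  0.02623893  0.21354419]
w 4.080229229429107 t 7.4833 peg 239.458320518029
```

Request:
arm_command(
  delta_rot=[
    [0,0,0],
    [0,0,0],
    [0,0,0],
    [0,0,0],
    [0,0,0],
    [0,0,0],
    [0,0,0],
    [0,0,0],
    [0,0,0],
    [0,0,0],
    [0,0,0],
    [0,0,0],
  ],
  delta_pos=[
    [0,0,0],
    [0,0,0],
    [0,0,0],
    [0,0,0],
    [0,0,0],
    [0,0,0],
    [0,0,0],
    [0,0,0],
    [0,0,0],
    [0,0,0],
    [0,0,0],
    [0,0,0],
  ],
  gripper=[1,1,1,1,1,1,1,1,1,1,1,1],
)

```text
time: 8.63
position: [0.5226, 0.2106, 0.2065]
tool_rot: [0.338, 0.941, 0.0, -0.0]
ft_force: [-0.4, -0.2, -0.2]
grip_width: 0.0007
grip_force: 0.0
```

Request:
arm_command(
  delta_rot=[
    [0,0,0],
    [0,0,0],
    [0,0,0],
    [0,0,0],
    [0,0,0],
    [0,0,0],
    [0,0,0],
    [0,0,0],
    [0,0,0],
    [0,0,0],
    [0,0,0],
    [0,0,0],
  ],
  delta_pos=[
    [0,0,0],
    [0,0,0],
    [0,0,0],
    [0,0,0],
    [0,0,0],
    [0,0,0],
    [0,0,0],
    [0,0,0],
    [0,0,0],
    [0,0,0],
    [0,0,0],
    [0,0,0],
  ],
  gripper=[1,1,1,1,1,1,1,1,1,1,1,1],
)

```text
time: 9.63
position: [0.5226, 0.2105, 0.2066]
tool_rot: [0.338, 0.941, 0.0, 0.0]
ft_force: [0.3, 0.4, 0.4]
grip_width: 0.0003
grip_force: 0.0
```

Request:
arm_command(
  delta_rot=[
    [0,0,0],
    [0,0,0],
    [0,0,0],
    [0,0,0],
    [0,0,0],
    [0,0,0],
    [0,0,0],
    [0,0,0],
    [0,0,0],
    [0,0,0],
    [0,0,0],
    [0,0,0],
  ],
  delta_pos=[
    [0,0,0],
    [0,0,0],
    [0,0,0],
    [0,0,0],
    [0,0,0],
    [0,0,0],
    [0,0,0],
    [0,0,0],
    [0,0,0],
    [0,0,0],
    [0,0,0],
    [0,0,0],
  ],
  gripper=[1,1,1,1,1,1,1,1,1,1,1,1],
)

```text
time: 10.63
position: [0.5225, 0.2106, 0.2065]
tool_rot: [0.338, 0.941, -0.0, -0.0]
ft_force: [0.2, 1.0, -0.2]
grip_width: 0.0007
grip_force: 0.0
```

Request:
arm_command(
  delta_rot=[
    [0,0,0],
    [0,0,0],
    [0,0,0],
    [0,0,0],
    [0,0,0],
    [0,0,0],
    [0,0,0],
    [0,0,0],
    [0,0,0],
    [0,0,0],
    [0,0,0],
    [0,0,0],
  ],
  delta_pos=[
    [0,0,0],
    [0,0,0],
    [0,0,0],
    [0,0,0],
    [0,0,0],
    [0,0,0],
    [0,0,0],
    [0,0,0],
    [0,0,0],
    [0,0,0],
    [0,0,0],
    [0,0,0],
  ],
  gripper=[1,1,1,1,1,1,1,1,1,1,1,1],
)

```text
time: 11.63
position: [0.5226, 0.2106, 0.2065]
tool_rot: [0.338, 0.941, -0.0, -0.0]
ft_force: [0.4, -0.1, 0.5]
grip_width: 0.0005
grip_force: 0.0
```

Request:
arm_command(
  delta_rot=[
    [0,0,0],
    [0,0,0],
    [0,0,0],
    [0,0,0],
    [0,0,0],
    [0,0,0],
    [0,0,0],
    [0,0,0],
    [0,0,0],
    [0,0,0],
    [0,0,0],
    [0,0,0],
  ],
  delta_pos=[
    [0,0,0],
    [0,0,0],
    [0,0,0],
    [0,0,0],
    [0,0,0],
    [0,0,0],
    [0,0,0],
    [0,0,0],
    [0,0,0],
    [0,0,0],
    [0,0,0],
    [0,0,0],
  ],
  gripper=[1,1,1,1,1,1,1,1,1,1,1,1],
)

```text
time: 12.63
position: [0.5226, 0.2105, 0.2066]
tool_rot: [0.338, 0.941, 0.0, 0.0]
ft_force: [0.5, 0.0, 0.4]
grip_width: 0.0005
grip_force: 0.0
```

Request:
arm_command(
  delta_rot=[
    [0,0,0],
    [0,0,0],
    [0,0,0],
    [0,0,0],
    [0,0,0],
    [0,0,0],
    [0,0,0],
    [0,0,0],
    [0,0,0],
    [0,0,0],
    [0,0,0],
    [0,0,0],
  ],
  delta_pos=[
    [0,0,0],
    [0,0,0],
    [0,0,0],
    [0,0,0],
    [0,0,0],
    [0,0,0],
    [0,0,0],
    [0,0,0],
    [0,0,0],
    [0,0,0],
    [0,0,0],
    [0,0,0],
  ],
  gripper=[1,1,1,1,1,1,1,1,1,1,1,1],
)

```text
time: 13.63
position: [0.5226, 0.2106, 0.2066]
tool_rot: [0.338, 0.941, 0.0, -0.0]
ft_force: [0.5, -0.1, -0.6]
grip_width: 0.0004
grip_force: 0.0
```

Request:
arm_command(
  delta_rot=[
    [0,0,0],
    [0,0,0],
    [0,0,0],
    [0,0,0],
    [0,0,0],
    [0,0,0],
    [0,0,0],
    [0,0,0],
    [0,0,0],
    [0,0,0],
    [0,0,0],
    [0,0,0],
  ],
  delta_pos=[
    [0,0,0],
    [0,0,0],
    [0,0,0],
    [0,0,0],
    [0,0,0],
    [0,0,0],
    [0,0,0],
    [0,0,0],
    [0,0,0],
    [0,0,0],
    [0,0,0],
    [0,0,0],
  ],
  gripper=[1,1,1,1,1,1,1,1,1,1,1,1],
)

```text
time: 14.63
position: [0.5225, 0.2105, 0.2065]
tool_rot: [0.338, 0.941, -0.0, -0.0]
ft_force: [-0.1, -0.7, 0.1]
grip_width: 0.0003
grip_force: 0.0
```

```bash
python3 track.py 8
```

```text
14.633 None | 14.683 None | 14.733 None | 14.783 None | 14.833 38.0 | 14.883 43.8 | 14.933 49.3 | 14.983 54.7 | [0.52254099 0.21054984 0.20653455] [0.22638033 0.24098979 0.30177141]
w 1.944007112774985 t 14.9833 peg 54.80252190477901
```

Request:
arm_command(
  delta_rot=[
    [0,0,0],
    [0,0,0],
    [0,0,0],
    [0,0,0],
    [0,0,0],
    [0,0,0],
    [0,0,0],
    [0,0,0],
    [0,0,0],
    [0,0,0],
    [0,0,0],
    [0,0,0],
  ],
  delta_pos=[
    [0,0,0],
    [0,0,0],
    [0,0,0],
    [0,0,0],
    [0,0,0.0],
    [0,0,0.0],
    [0,0,0],
    [0,0,0],
    [0,0,0],
    [0,0,0],
    [0,0,0],
    [0,0,0],
  ],
  gripper=[1,1,1,1,1,1,1,1,1,1,1,1],
)

```text
time: 16.03
position: [0.5226, 0.2105, 0.2065]
tool_rot: [0.338, 0.941, -0.0, -0.0]
ft_force: [-0.3, -0.1, 0.3]
grip_width: 0.0003
grip_force: 0.0
```

Request:
arm_command(
  delta_rot=[
    [0,0,0],
    [0,0,0],
    [0,0,0],
    [0,0,0],
    [0,0,0],
  ],
  delta_pos=[
    [0,0,0.001],
    [0,0,0.003],
    [0,0,0.004],
    [0,0,0.005],
    [0,0,0.005],
  ],
  gripper=[1,1,1,1,1],
)

```text
time: 16.45
position: [0.5224, 0.2105, 0.2012]
tool_rot: [0.338, 0.941, -0.0, -0.0]
ft_force: [-2.0, 0.7, 0.5]
grip_width: 0.0004
grip_force: 0.0
```

```bash
python3 track.py 7
```

```text
16.45 198.1 | 16.5 202.4 | 16.55 206.8 | 16.6 211.2 | 16.65 215.4 | 16.7 219.7 | 16.75 224.0 | [0.52258527 0.21054859 0.20159539] [-0.03310774  0.06593429  0.51804   ]
w 1.5063413270229786 t 16.75 peg 224.02208414998583
```

Request:
arm_command(
  delta_rot=[
    [0,0,0],
    [0,0,0],
    [0,0,0],
    [0,0,0],
    [0,0,0],
    [0,0,0],
    [0,0,0],
    [0,0,0],
    [0,0,0],
    [0,0,0],
    [0,0,0],
    [0,0,0],
  ],
  delta_pos=[
    [0,0,0.0005],
    [0,0,0.001],
    [0,0,0.0015],
    [0,0,0.0015],
    [0,0,0.0015],
    [0,0,0.0015],
    [0,0,0.0015],
    [0,0,0.0015],
    [0,0,0.0015],
    [0,0,0.0015],
    [0,0,0.0015],
    [0,0,0.0015],
  ],
  gripper=[1,1,1,1,1,1,1,1,1,1,1,1],
)

```text
time: 17.8
position: [0.5226, 0.2105, 0.2]
tool_rot: [0.338, 0.941, -0.0, -0.0]
ft_force: [0.1, 0.2, -0.7]
grip_width: 0.0005
grip_force: 0.0
```

Request:
arm_command(
  delta_rot=[
    [0,0,0],
    [0,0,0],
    [0,0,0],
    [0,0,0],
    [0,0,0],
    [0,0,0],
    [0,0,0],
    [0,0,0],
    [0,0,0],
    [0,0,0],
    [0,0,0],
    [0,0,0],
  ],
  delta_pos=[
    [0,0,0],
    [0,0,0],
    [0,0,0],
    [0,0,0],
    [0,0,0],
    [0,0,0],
    [0,0,0],
    [0,0,0],
    [0,0,0],
    [0,0,0],
    [0,0,0],
    [0,0,0],
  ],
  gripper=[1,1,1,1,1,1,1,1,1,1,1,1],
)

```text
time: 18.8
position: [0.5226, 0.2106, 0.2001]
tool_rot: [0.338, 0.941, -0.0, 0.0]
ft_force: [0.0, -0.1, 0.4]
grip_width: 0.0003
grip_force: 0.0
```

Request:
arm_command(
  delta_rot=[
    [0,0,0],
    [0,0,0],
    [0,0,0],
    [0,0,0],
    [0,0,0],
    [0,0,0],
    [0,0,0],
    [0,0,0],
  ],
  delta_pos=[
    [0,0,0],
    [0,0,0],
    [0,0,0],
    [0,0,0],
    [0,0,0],
    [0,0,0],
    [0,0,0],
    [0,0,0],
  ],
  gripper=[1,1,1,1,1,1,1,1],
)

```text
time: 19.47
position: [0.5226, 0.2105, 0.2001]
tool_rot: [0.338, 0.941, 0.0, -0.0]
ft_force: [0.2, 0.2, -0.2]
grip_width: 0.0008
grip_force: 0.0
```

```bash
python3 track.py 2
```

```text
19.467 46.3 | 19.517 48.9 | [0.52261055 0.2105264  0.20004753] [-0.2380798  -0.7929773   0.79014669]
```

Request:
arm_command(
  delta_rot=[
    [0,0,0],
    [0,0,0],
    [0,0,0],
    [0,0,0],
    [0,0,0],
  ],
  delta_pos=[
    [0,0,0.003],
    [0,0,0.0042],
    [0,0,0.005],
    [0,0,0.005],
    [0,0,0.005],
  ],
  gripper=[1,1,1,1,1],
)

```text
time: 19.98
position: [0.5235, 0.2111, 0.1973]
tool_rot: [0.338, 0.941, 0.001, 0.001]
ft_force: [-1.7, 0.1, 11.3]
grip_width: 0.0004
grip_force: 5.9
```

```bash
python3 track.py 3; python3 - <<'E'
from h import *
import pickle
o,c=wrist(); cv2.imwrite("pics/w3.png",c["pixels"]); pickle.dump(c,open("w3.pkl","wb"))
cv2.imwrite("pics/w3c.png",cv2.resize(c["pixels"][40:300,140:440],(690,598),interpolation=cv2.INTER_CUBIC))
for a in (0,2,4): print(a,[proj(c,(AX[0]+r*np.cos(np.radians(a)),AX[1]+r*np.sin(np.radians(a)),z)).round(1).tolist() for r,z in ((.082,.248),(.108,.207),(.065,.2))])
E
```

```text
19.983 56.2 | 20.033 56.2 | 20.083 56.2 | [0.52353377 0.21111069 0.19735736] [-1.91136625  0.8123126  11.40176468]
w 0.005670130146627869 t 20.0833 peg 56.23425447513686
0 [[417.8, 391.6], [415.6, 361.9], [363.3, 296.9]]
2 [[424.0, 387.6], [421.7, 357.8], [367.0, 294.2]]
4 [[430.1, 383.4], [427.8, 353.6], [370.5, 291.5]]
```

View pics/w3c.png

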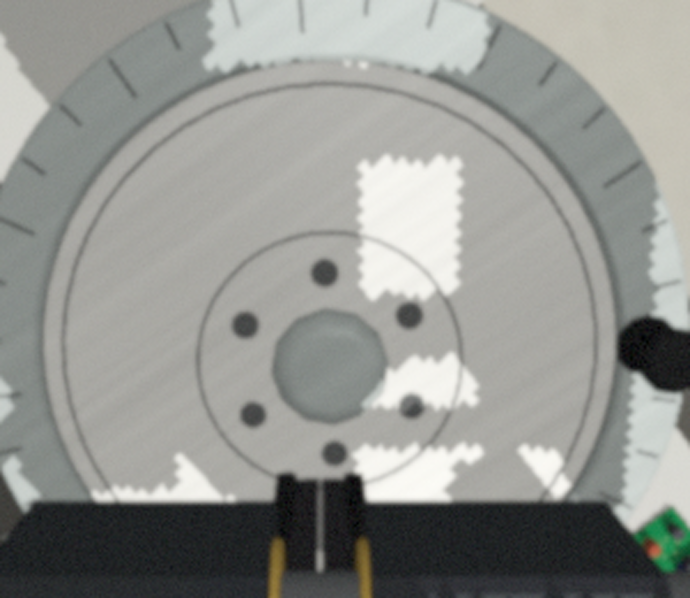

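Request:
arm_command(
  delta_rot=[
    [0,0,0],
    [0,0,0],
    [0,0,0],
    [0,0,0],
    [0,0,0],
    [0,0,0],
  ],
  delta_pos=[
    [0,0.001,0],
    [0,0.002,0],
    [0,0.003,0],
    [0,0.004,0],
    [0,0.004,0],
    [0,0.004,0],
  ],
  gripper=[1,1,1,1,1,1],
)

```text
time: 20.68
position: [0.5264, 0.2141, 0.1973]
tool_rot: [0.338, 0.941, 0.001, 0.002]
ft_force: [-1.7, 1.1, 11.2]
grip_width: 0.0002
grip_force: 5.6
```

```bash
python3 track.py 1; python3 - <<'E'
from h import *
import pickle
c=pickle.load(open("w3.pkl","rb")); print("hub exp",proj(c,(*AX,.203)),"hub from img",ray(c,283.3,198.5,.203))
s=viewer.camera("scene"); p=proj(s,(AX[0]+.065,AX[1],.2)); print(p)
u,v=map(int,p); x0,y0=u-70,v-60
cv2.imwrite("pics/s3.png",cv2.resize(s["pixels"][y0:y0+100,x0:x0+130],(780,600),interpolation=cv2.INTER_CUBIC)); print(x0,y0)
pickle.dump(s,open("s3.pkl","wb"))
E
```

```text
20.683 62.3 | [0.5264239  0.21412109 0.1973382 ] [-1.69191685  1.09713591 11.15479563]
hub exp [281.73067157 202.08375124] hub from img [0.49664633 0.23561797 0.203     ]
[322.63115994 171.54290988]
252 111
```

View pics/s3.png

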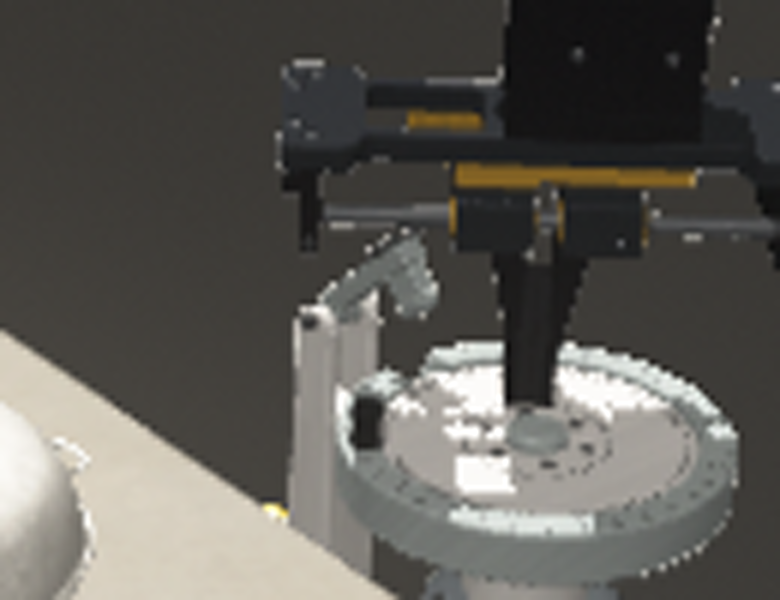

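```bash
python3 - <<'E'
from h import *
import pickle
s=pickle.load(open("s3.pkl","rb"))
f=lambda u,v,z: ray(s,252+u/6-.4,111+v/6-.4,z)
hub=f(538,426,.203)
print("hub",hub)
for n,u,v,z in [("notch",412,376,.2),("notch2",408,385,.197),("pivotmid",340,310,.207),("padtop",405,238,.248),("pegtop",372,398,.216)]:
    p=f(u,v,z); d=(p-hub)[:2]; print(n,p.round(4),np.hypot(*d).round(4),np.degrees(np.arctan2(d[1],d[0])).round(1))
for y in (0,2.5,5): 
    a=np.radians(y); print(y,[((proj(s,(AX[0]+r*np.cos(a),AX[1]+r*np.sin(a),z))-[252,111])*6).round().tolist() for r,z in ((.065,.2),(.108,.207),(.082,.248))])
E
```

```text
hub [0.49930104 0.23493686 0.203     ]
notch [0.5593 0.2436 0.2   ] 0.0606 8.3
notch2 [0.5589 0.2457 0.197 ] 0.0606 10.2
pivotmid [0.6066 0.2404 0.207 ] 0.1074 2.9
padtop [0.5762 0.2359 0.248 ] 0.0769 0.7
pegtop [0.5322 0.286  0.216 ] 0.0607 57.2
0 [[424.0, 363.0], [352.0, 304.0], [401.0, 231.0]]
2.5 [[418.0, 365.0], [343.0, 308.0], [394.0, 234.0]]
5 [[413.0, 368.0], [334.0, 311.0], [387.0, 236.0]]
```

Request:
arm_command(
  delta_rot=[
    [0,0,0],
    [0,0,0],
    [0,0,0],
    [0,0,0],
    [0,0,0],
    [0,0,0],
    [0,0,0],
    [0,0,0],
    [0,0,0],
  ],
  delta_pos=[
    [0,0,-0.001],
    [0,0,-0.002],
    [0,0,-0.003],
    [0,0,-0.004],
    [0,0,-0.006],
    [0,0,-0.02],
    [0,0,-0.035],
    [0,0,-0.035],
    [0,0,-0.035],
  ],
  gripper=[1,1,1,1,1,1,1,1,1],
)

```text
time: 21.53
position: [0.5255, 0.2137, 0.2304]
tool_rot: [0.338, 0.941, 0.0, 0.001]
ft_force: [-0.0, -0.3, 0.5]
grip_width: 0.0006
grip_force: 0.0
```

```bash
python3 track.py 2
```

```text
21.533 56.5 | 21.583 56.5 | [0.52484049 0.21358068 0.22964792] [ 0.38095351 -0.60397145 -0.00642459]
```

Request:
arm_command(
  delta_rot=[
    [0,0,0],
    [0,0,0],
    [0,0,0],
    [0,0,0],
    [0,0,0],
    [0,0,0],
    [0,0,0],
  ],
  delta_pos=[
    [0,-0.0035,0.01],
    [0,-0.0035,0.02],
    [0,-0.0035,0.029],
    [0,-0.0035,0.0305],
    [0,-0.0035,0.032],
    [0,-0.0035,0.0325],
    [0,-0.0035,0.0325],
  ],
  gripper=[1,1,1,1,1,1,1],
)

```text
time: 22.22
position: [0.523, 0.2111, 0.1975]
tool_rot: [0.338, 0.941, 0.0, 0.0]
ft_force: [0.2, -0.0, 0.6]
grip_width: 0.0002
grip_force: 0.0
```

```bash
python3 track.py 3
```

```text
22.217 57.2 | 22.267 57.3 | 22.317 57.2 | [0.52304676 0.21089539 0.19749189] [0.46242209 0.35082461 0.08011348]
w -0.0028131557303699433 t 22.3167 peg 57.19991657107048
```

Request:
arm_command(
  delta_rot=[
    [0,0,0],
    [0,0,0],
    [0,0,0],
    [0,0,0],
    [0,0,0],
    [0,0,0],
    [0,0,0],
    [0,0,0],
    [0,0,0],
    [0,0,0],
  ],
  delta_pos=[
    [0,0,0.0006],
    [0,0,0.001],
    [0,0,0.001],
    [0,0.0007,0.001],
    [0,0.0014,0.001],
    [0,0.0021,0.001],
    [0,0.0028,0.001],
    [0,0.0035,0.001],
    [0,0.0035,0.001],
    [0,0.0035,0.001],
  ],
  gripper=[1,1,1,1,1,1,1,1,1,1],
)

```text
time: 23.2
position: [0.5258, 0.2138, 0.1974]
tool_rot: [0.338, 0.941, 0.0, 0.001]
ft_force: [-0.2, -0.3, 5.0]
grip_width: 0.0007
grip_force: 2.6
```

```bash
python3 track.py 3
```

```text
23.2 63.2 | 23.25 63.2 | 23.3 63.2 | [0.52580798 0.21379747 0.19740458] [-0.223932    0.50889686  5.23398558]
w -0.00028669290277823114 t 23.3 peg 63.168485638411354
```

Request:
arm_command(
  delta_rot=[
    [0,0,0],
    [0,0,0],
    [0,0,0],
    [0,0,0],
  ],
  delta_pos=[
    [0,0,-0.03],
    [0,0,-0.035],
    [0,0,-0.035],
    [0,0,-0.035],
  ],
  gripper=[1,1,1,1],
)

```text
time: 23.68
position: [0.5251, 0.2136, 0.2314]
tool_rot: [0.338, 0.941, 0.0, 0.0]
ft_force: [-0.2, -0.1, -0.1]
grip_width: 0.0005
grip_force: 0.0
```

```bash
python3 track.py 2
```

```text
23.683 63.5 | 23.733 63.5 | [0.52454467 0.21344112 0.23071081] [ 0.10862605 -1.03433214 -0.05777591]
```

Request:
arm_command(
  delta_rot=[
    [0,0,0],
    [0,0,0],
    [0,0,0],
    [0,0,0],
    [0,0,0],
    [0,0,0],
    [0,0,0],
  ],
  delta_pos=[
    [0,0,-0.025],
    [0,0,-0.045],
    [-0.006,0.015,-0.045],
    [-0.012,0.03,-0.045],
    [-0.018,0.0455,-0.045],
    [-0.018,0.0455,-0.045],
    [-0.018,0.0455,-0.045],
  ],
  gripper=[1,1,1,1,1,1,1],
)

```text
time: 24.37
position: [0.5674, 0.2372, 0.2749]
tool_rot: [0.337, 0.941, -0.001, -0.001]
ft_force: [-0.2, -0.0, 0.2]
grip_width: 0.0003
grip_force: 0.0
```

Request:
arm_command(
  delta_rot=[
    [0,0,0],
    [0,0,0],
    [0,0,0],
    [0,0,0],
    [0,0,0],
    [0,0,0],
    [0,0,0],
    [0,0,0],
    [0,0,0],
    [0,0,0],
  ],
  delta_pos=[
    [0,0,0.01],
    [0,0,0.02],
    [0,0,0.026],
    [0,0,0.03],
    [0,0,0.034],
    [0,0,0.038],
    [0,0,0.041],
    [0,0,0.044],
    [0,0,0.044],
    [0,0,0.044],
  ],
  gripper=[1,1,1,1,1,1,1,1,1,1],
)

```text
time: 25.2
position: [0.568, 0.2373, 0.2324]
tool_rot: [0.338, 0.941, 0.0, 0.0]
ft_force: [0.6, 0.4, 0.0]
grip_width: 0.0001
grip_force: 0.0
```

```bash
python3 - <<'E'
from h import *
s=viewer.camera("scene"); x0,y0=252,111
cv2.imwrite("pics/s4.png",cv2.resize(s["pixels"][y0:y0+100,x0:x0+130],(780,600),interpolation=cv2.INTER_CUBIC))
E
```

```text
(no output)
```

View pics/s4.png

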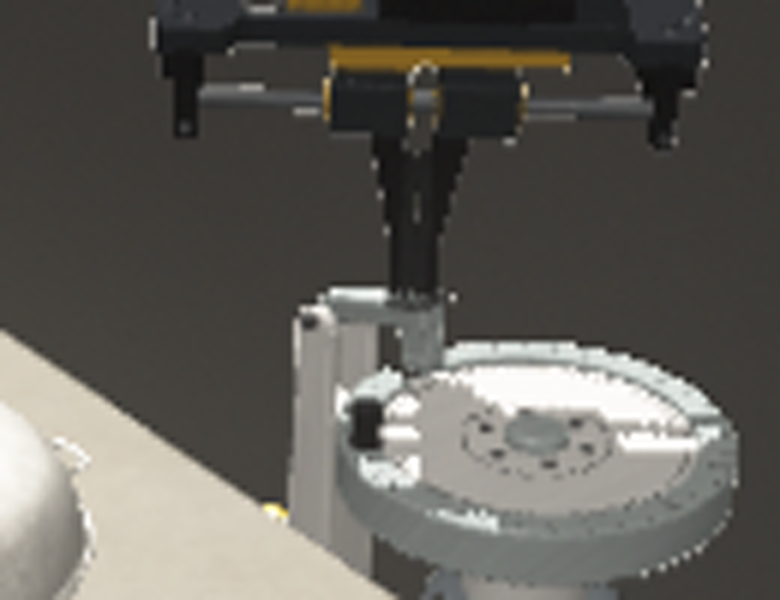

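Request:
arm_command(
  delta_rot=[
    [0,0,0],
    [0,0,0],
    [0,0,0],
    [0,0,0],
    [0,0,0],
    [0,0,0],
    [0,0,0],
    [0,0,0],
    [0,0,0],
  ],
  delta_pos=[
    [0,0,0.003],
    [0,0,0.006],
    [0,0,0.009],
    [0,0,0.012],
    [0,0,0.014],
    [0,0,0.016],
    [0,0,0.017],
    [0,0,0.017],
    [0,0,0.017],
  ],
  gripper=[1,1,1,1,1,1,1,1,1],
)

```text
time: 26.0
position: [0.5677, 0.2373, 0.2171]
tool_rot: [0.338, 0.941, -0.0, 0.0]
ft_force: [-3.2, -1.2, 8.0]
grip_width: 0.0006
grip_force: 4.0
```

Request:
arm_command(
  delta_rot=[
    [0,0,0],
    [0,0,0],
    [0,0,0],
    [0,0,0],
  ],
  delta_pos=[
    [0,0,0.001],
    [0,0,0.002],
    [0,0,0.002],
    [0,0,0.002],
  ],
  gripper=[1,1,1,1],
)

```text
time: 26.33
position: [0.5676, 0.2373, 0.2167]
tool_rot: [0.338, 0.941, 0.0, 0.0]
ft_force: [-4.1, -1.2, 14.9]
grip_width: 0.0004
grip_force: 7.6
```

Request:
arm_command(
  delta_rot=[
    [0,0,0],
    [0,0,0],
    [0,0,0],
    [0,0,0],
    [0,0,0],
    [0,0,0],
    [0,0,0],
  ],
  delta_pos=[
    [0,0,-0.01],
    [0,0,-0.03],
    [0,0,-0.06],
    [0,0,-0.09],
    [0,0,-0.09],
    [0,0,-0.09],
    [0,0,-0.09],
  ],
  gripper=[1,1,1,1,1,1,1],
)

```text
time: 26.92
position: [0.5675, 0.2372, 0.303]
tool_rot: [0.338, 0.941, -0.0, -0.0]
ft_force: [-0.8, -1.0, 0.5]
grip_width: 0.0004
grip_force: 0.0
```

```bash
python3 - <<'E'
from h import *
s=viewer.camera("scene"); x0,y0=252,111
cv2.imwrite("pics/s5.png",cv2.resize(s["pixels"][y0:y0+100,x0:x0+130],(780,600),interpolation=cv2.INTER_CUBIC))
E
```

```text
(no output)
```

View pics/s5.png

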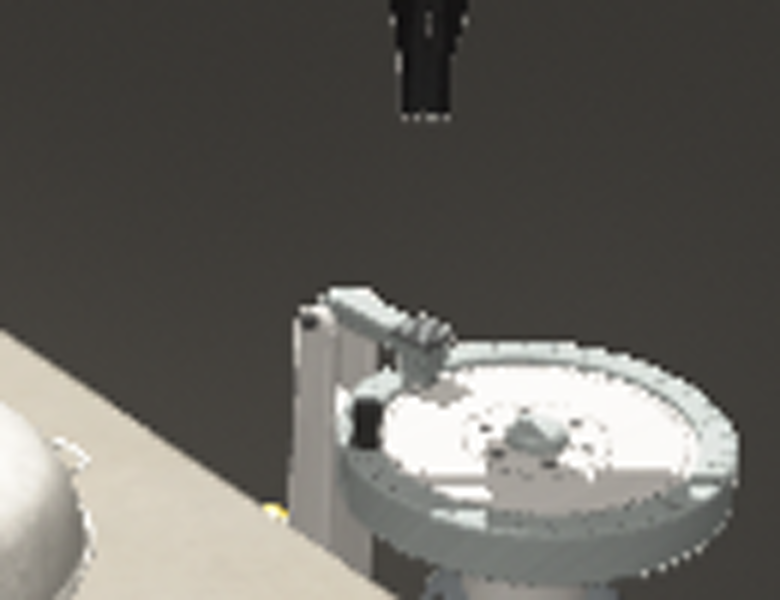

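```bash
python3 -c "
from rig import robot; print(robot.hand_in())"
```

```text
the job is handed in; nothing more can be done
None
```

I flicked the wheel into a free spin of over three turns, braked it on the web, and parked it with the pawl fully down in the notch; it was handed in at about 27 s. The wheel crept back about 6° the first time I lifted off, so I put the finger back on the disc and reset it before pressing the pawl.

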